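# Tip the potatoes, not the parsnips, from the divided dish

### The job

The potatoes go in first: pick up the two-section dish, turn it so that the potato side faces down into the black pot and tip all three potatoes in from close above the pot, keeping every parsnip stick back in the dish for later. Then set the dish down gently, upright on the chopping board with the parsnips still in it, let go, and leave the pot where it stands and the lid, spoons and milk pan undisturbed.

Things in the scene. Friction and masses are not known exactly. Their poses are not given: they have to be found in the camera images.
- dish: two-section pressed steel dish: rim 170 x 132 mm (x, y), foot 124 x 132 mm, 45 mm high, metal 4 mm. A 45 mm high ridge (24 mm wide at the foot, 6 mm at the top) along its y axis divides it: potatoes in the +x half, parsnip sticks in the -x half, at any heading. Origin: centre of the underside, z up. 0.26 kg empty (hidden, 0.22 to 0.33). Friction of all things about 0.6, hidden, 0.3 to 0.9
- lug_a (a point): grip point on the upright flat black plastic lug at the ridge's +y end: plate 50 mm wide (dish x), 8 mm thick (dish y), free from the rim (45 mm) to its top at 80 mm; point mid-thickness, 13 mm below the top, at (0, 68, 67) mm in the dish frame, same axes. Fingers may take it upright or leaning to either x side. The weight hangs 68 mm to one side: grip with 100 N or more
- lug_b (a point): the same lug at the -y end of the ridge, at (0, -68, 67) mm in the dish frame
- potato_lip (a point): middle of the potato section's outer rim, at (85, 0, 45) mm in the dish frame. The wall under it leans out: level when the dish is tipped 63 degrees about its y axis towards +x. The potatoes slide out over it when the tip has passed that by the friction angle: 80 to 107 degrees in all, and the weight in the hand then drops by 0.5 to 0.8 N
- parsnip_lip (a point): middle of the parsnip section's outer rim, at (-85, 0, 45) mm in the dish frame. When the dish is tipped towards +x the sticks slide onto the ridge, whose face is level at 78 degrees; tipped about 15 degrees further than the potatoes need, they slide out too
- potato0: a cut chunk of potato 26 x 30 x 26 mm (x, y, z), about 22 g (hidden, 17 to 29 g); origin at its centre. It slides, hardly rolls. Starts on the floor of the dish's +x section, one of three side by side along the divider
- potato1: a cut chunk of potato 26 x 30 x 26 mm (x, y, z), about 22 g (hidden, 17 to 29 g); origin at its centre. It slides, hardly rolls. Starts on the floor of the dish's +x section, one of three side by side along the divider
- potato2: a cut chunk of potato 26 x 30 x 26 mm (x, y, z), about 22 g (hidden, 17 to 29 g); origin at its centre. It slides, hardly rolls. Starts on the floor of the dish's +x section, one of three side by side along the divider
- parsnip0: a cut parsnip stick 34 x 14 x 14 mm, 12 g, origin at its centre, long axis x. Starts flat on the floor of the dish's -x section, along the divider, one of three end to end
- parsnip1: a cut parsnip stick 34 x 14 x 14 mm, 12 g, origin at its centre, long axis x. Starts flat on the floor of the dish's -x section, along the divider, one of three end to end
- parsnip2: a cut parsnip stick 34 x 14 x 14 mm, 12 g, origin at its centre, long axis x. Starts flat on the floor of the dish's -x section, along the divider, one of three end to end
- pot: empty black pot, 220 mm across, 110 mm high, wall 4 mm, floor 5 mm, 2.2 kg, loose on the pan support of one of the two burners, its underside 45 mm and its rim 155 mm above the worktop; loop handles at its +-x sides reach 145 mm from its axis at 92 mm above its underside. Origin: centre of the underside
- board: fixed wooden chopping board 240 x 320 x 20 mm (x, y, z), long side along its y; the dish stands on it. Origin: centre of its underside; top 20 mm above the worktop
- hob: fixed two-burner gas hob, steel plate 300 x 540 mm and 10 mm high, burners at y = -80 and +160 mm of its own frame, black pan supports 45 mm high, control knobs 37 mm high near its -y end. Origin: centre of its underside
- milk_pan: bystander: steel milk pan 144 mm across, 80 mm high, on the other burner, its rim 125 mm above the worktop; straight handle along its +x to 223 mm, up to 92 mm above its underside. Origin: centre of the underside
- glass_lid: bystander: glass pot lid, 218 mm across, lying upside down on its knob, 57 mm high. Origin: centre of its underside
- wooden_spoon: bystander: wooden spoon 310 mm long along its x, 14 mm high, near the robot in front of the hob. Origin: on the worktop under its middle
- measuring_spoon: bystander: plastic measuring spoon, 134 mm long along its x, 18 mm high, beyond the hob. Origin: under the middle of its scoop
Mind the look-alikes: they are no part of the job. What is shaped like the dish but orange or red is not meant.

How it is judged:
By the outcome, as a careful person would: the job done as asked, in the order asked, and still so for the second after the job is handed in, with the robot touching nothing.
It also fails if it takes over 70 s, if anything falls off the work surface, if the arm or the gripper's body presses on something with over 40 N, if the wrist force passes 120 N, or if a joint passes its speed limit or range.

### The arm

A 6-joint arm with a two-finger parallel gripper is mounted at the origin on the work surface. World frame = base frame: x ahead of the robot, y to its left, z up, the work surface at z = 0. Lengths are in m, angles in rad, forces in N, time in s.
With the tool pointing down it reaches from about 0.3 to 0.775 m from the base axis. Payload 14.6 kg.
Tool frame: the origin (TCP) lies midway between the tips of the shut fingers; the grasp point (between the pads) lies 19 mm behind it (bot.grasp_offset is the distance from the TCP to the grasp point, in m); z points along the fingers, y is the line along which they close (so a half turn about z gives the same grasp; the last joint's range is limited). The gripper opens to 94 mm and grips with 3 to 60 N. Pads are 16 mm wide; open, the fingers measure 119 mm over their backs; the gripper's body (75 mm by 177 mm) begins 78 mm behind the grasp point.
Start: joints at [-1.2, 0.3, 1.521, -0, 1.321, -0.067], TCP at [0.233, -0.498, 0.205] pointing down, gripper open.
Joint ranges: [-3.03, 3.03], [-0.79, 2.21], [0.23, 2.52], [-1.04, 4.18], [0, 3.07], [-2.55, 2.55]. Speed limits (rad/s): [2.22, 2.22, 2.57, 3.14, 3.14, 3.14].

### API

Orientations are given as a unit quaternion [x, y, z, w].
In Python, from plant import bot, eyes, spotter gives the robot as it stands. The module is installed in compiled form; this text tells all that it offers. Calls block until the motion is done:
- bot.movep(position, orientation): joint-space move of the TCP to a pose.
- bot.servo_line(position, rate=0.15, attitude=None, threshold=None): straight line of the TCP; attitude=None keeps the orientation; rate is the mean speed in m/s. With threshold (N) it stops when the force on the tool has changed by that much, and returns True; else False.
- bot.move_joints(angles): joint-space move.
- bot.move_gripper(opening): finger opening in m; the grip force is fixed at half the most; returns when the fingers have stopped.
- bot.pause(seconds).
- bot.inverse_kinematics(position, orientation): joint angles nearest the present ones, or None.
- bot.sense(): the state.
- eyes.capture(name): name is "scene" or "side" or "wrist"; returns the picture (384x512x3 uint8, blue, green, red); there is no depth.
- eyes.camera_model(name): a dict with "mtx" (3x3 intrinsics, pixels), "D" ([k1, k2, p1, p2, k3] as OpenCV has them; the pictures are not rectified), "R" (3x3) and "t" (3): a world point X has camera coordinates R X + t. Camera axes: x right, y down, z forward; pixel columns grow to the right and rows downward; lengths in m; the calibration is good to about 2 mm. A picture is of the moment at which its call begins: read the wrist's pose just before it. camera_model takes no time and is no camera call; for the wrist camera it gives the pose at the moment of the call.
A pose or a line that the arm cannot do raises bot.MotionError and nothing moves.
- bot.close_job(): hands the job in; it is judged then, once.
Trained networks look in the newest picture that a camera, given by its name, has taken for a name from the list of things; names that differ only in an ending like _2 or _b are one class to them, and where a whole thing is asked for, a point or a joint stands for the part that bears it (a point fixed in the world has none). Each returns a list of dicts, best first, with "p" (0 to 1); they miss things now and then, are a little off and sometimes report something else, mostly with a low value. They report only what shows in the picture. A call takes as long as a camera call. They do not tell look-alikes from the thing itself.
- spotter.recognise(camera, thing): "centre" ([x, y, z] in m, in world coordinates, good to about 4 mm: the middle of the surface that is visible of it).
- spotter.outline_of(camera, thing): "region" (384x512 bool, what is visible of it).
The state is a dict: "time": time; "q": joint angles; "qvel": joint speeds; "tau": joint torques, N m; "position": TCP position; "tcp_rot": TCP orientation; "contact_force": force on the tool from outside, world axes, zero at the start; "ft_torque": the same for the moment, N m; "gripper_width": finger opening in m; "grasp_force": force on a finger pad.
Only numpy, scipy, OpenCV 4.12 (cv2) and the standard library are available. Lean on these libraries where they do the work, as an engineer would, in place of code of your own. Each camera call takes 0.05 s, during which the arm holds its last target. There are 200 camera calls.

## Working session

There is one attempt and no reset: what is moved stays moved. The work goes in short steps, each a Python script; the robot and the scene stay as the last script left them, time stands still between calls to the robot, and variables do not carry over. Pictures are saved under pics/ and viewed, at most 10 in all, crops included, and the job is handed in when it is done.

```bash
mkdir -p pics; ls; python3 - <<'E'
from plant import bot, eyes, spotter
import cv2, numpy as np
a=eyes.capture("scene"); b=eyes.capture("side")
cv2.imwrite("pics/s1.png",a); cv2.imwrite("pics/d1.png",b)
for c in ("scene","side"):
    m=eyes.camera_model(c); print(c,np.round(m["mtx"],1).tolist(),(-m["R"].T@m["t"]).round(3),m["R"][2].round(2))
    for n in ["dish","lug_a","pot","board","potato0","parsnip0","milk_pan","glass_lid","hob","wooden_spoon"]:
        print(n,[(np.round(d["centre"],3).tolist(),round(d["p"],2)) for d in spotter.recognise(c,n)][:6])
s=bot.sense(); print(s); print(bot.grasp_offset)
E
```

```text
pics
scene [[348.3, 0.0, 254.8], [0.0, 348.3, 187.3], [0.0, 0.0, 1.0]] [0.9   0.293 0.939] [-0.39 -0.38 -0.84]
dish [([0.512, -0.259, 0.046], 0.74), ([0.229, -0.247, 0.027], 0.72), ([0.485, -0.622, 0.031], 0.65)]
lug_a [([0.227, -0.246, 0.025], 0.81), ([0.482, -0.626, 0.03], 0.79), ([0.514, -0.261, 0.045], 0.78), ([0.534, -0.304, 0.051], 0.73), ([0.784, -0.122, 0.035], 0.2)]
pot [([0.47, 0.126, 0.065], 0.87)]
board [([0.579, -0.25, 0.022], 0.67), ([0.511, -0.263, 0.043], 0.54)]
potato0 [([0.467, -0.266, 0.052], 0.52), ([0.498, -0.286, 0.049], 0.49)]
parsnip0 [([0.506, -0.211, 0.036], 0.43)]
milk_pan [([0.48, 0.38, 0.072], 0.59), ([0.533, -0.305, 0.044], 0.48)]
glass_lid [([0.784, -0.119, 0.038], 0.77)]
hob [([0.564, 0.271, 0.006], 0.68)]
wooden_spoon [([0.272, 0.389, 0.016], 0.9)]
side [[421.0, 0.0, 258.0], [0.0, 421.0, 189.0], [0.0, 0.0, 1.0]] [ 0.255 -0.869  1.068] [ 0.21  0.61 -0.76]
dish [([0.521, -0.236, 0.047], 0.74), ([0.297, -0.29, 0.002], 0.69)]
lug_a [([0.52, -0.239, 0.042], 0.78), ([0.501, -0.592, 0.01], 0.76), ([0.294, -0.286, 0.003], 0.62), ([0.503, -0.211, 0.036], 0.26)
[... 536 characters left out ...]
-1.19960492e+00,  2.99898232e-01,  1.52096869e+00, -2.21877526e-05,
        1.32069225e+00, -6.66223100e-02]), 'qvel': array([-1.06437799e-04, -6.08667512e-05,  1.18703584e-03,  1.39701719e-03,
        1.32427413e-04, -3.01288670e-04]), 'tau': array([-3.04873802e-04, -5.31671190e+01, -3.52911651e+01,  7.08594988e-02,
        2.13712372e-02, -3.24901373e-05]), 'position': array([ 0.23316103, -0.49813808,  0.20545981]), 'tcp_rot': array([ 9.76134826e-01,  2.17165379e-01, -8.08468899e-06,  1.81785779e-05]), 'contact_force': array([-0.53670812, -0.24895575, -0.70640385]), 'ft_torque': array([-0.02990175, -0.06665167, -0.00133224]), 'grasp_force': 0.0, 'gripper_width': 0.09412828121142114}
0.0188
```

View pics/s1.png

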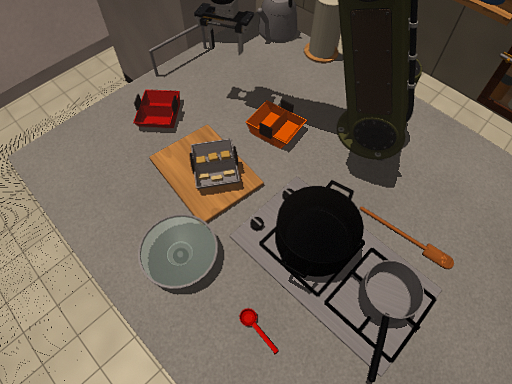

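View pics/d1.png

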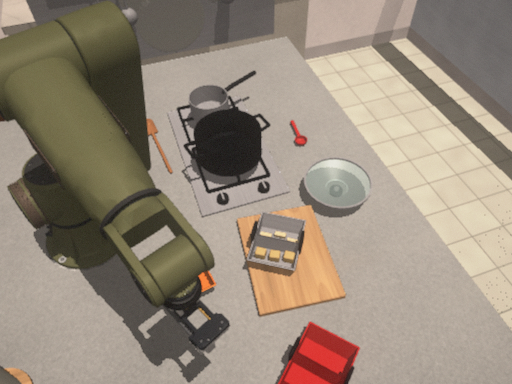

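The grey dish stands on the board at about (215,163) in scene and (277,243) in side. Its potatoes face world −y, away from the pot at (320,230). The orange and red dishes are decoys. Next I'll fit models of the dish and pot to the outlines from both cameras.

```bash
cat > h.py <<'E'
from plant import bot, eyes, spotter
import cv2, numpy as np
from scipy.optimize import minimize
from scipy.spatial.transform import Rotation as Rn
def box(x0,x1,y0,y1,z0,z1): return np.array([[x,y,z] for x in(x0,x1) for y in(y0,y1) for z in(z0,z1)])/1e3
DISH=[np.array([[sx*w,sy*66,z] for sx in(-1,1) for sy in(-1,1) for w,z in((62,0),(85,45))])/1e3,
      box(-25,25,64,72,40,80),box(-25,25,-72,-64,40,80)]
a=np.linspace(0,2*np.pi,48,endpoint=False)
POT=[np.array([[110*np.cos(t),110*np.sin(t),z] for t in a for z in(0,110)])/1e3, box(-145,145,-35,35,86,98)]
def proj(c,P):
    return cv2.projectPoints(P.reshape(-1,1,3),cv2.Rodrigues(c["R"])[0],c["t"],c["mtx"],np.array(c["D"]))[0].reshape(-1,2)
def render(c,parts,T):
    S=4; m=np.zeros((384*S,512*S),np.uint8)
    for P in parts:
        h=cv2.convexHull(proj(c,T(P)).astype(np.float32)); cv2.fillConvexPoly(m,np.round((h+.5)*S).astype(np.int32),255)
    return cv2.resize(m,(512,384),interpolation=cv2.INTER_AREA)/255.
def fill(m):
    cs=cv2.findContours(m.astype(np.uint8),cv2.RETR_EXTERNAL,cv2.CHAIN_APPROX_NONE)[0]; o=np.zeros(m.shape,np.uint8)
    cv2.drawContours(o,cs,-1,1,-1); return o.astype(float)
def T3(v,z): 
    R=Rn.from_euler('z',v[2]).as_matrix(); return lambda P:P@R.T+np.array([v[0],v[1],z])
def fit(views,parts,v0,z):
    """views: list of (camera model, mask)"""
    def cost(v): 
        return sum(1-np.minimum(m,r).sum()/np.maximum(m,r).sum() for c,m in views for r in [render(c,parts,T3(v,z))])
    best=min((minimize(cost,[*v0[:2],y],method='Nelder-Mead',options=dict(initial_simplex=np.array([[*v0[:2],y],[v0[0]+.02,v0[1],y],[v0[0],v0[1]+.02,y],[*v0[:2],y+.2]]),xatol=2e-4,fatol=1e-4)) for y in v0[2]),key=lambda r:r.fun)
    return best.x,best.fun/len(views)
def mask(cam,thing,near):
    """outline whose centroid is nearest the projected point"""
    c=eyes.camera_model(cam); p=proj(c,np.array(near,float))[0]; o=spotter.outline_of(cam,thing)
    ds=[np.hypot(*(np.argwhere(d["region"]).mean(0)[::-1]-p)) for d in o]
    return c,fill(o[int(np.argmin(ds))]["region"]),round(min(ds),1)
E
python3 - <<'E'
from h import *
ims={c:eyes.capture(c) for c in("scene","side")}
for n,parts,near,v0,z in(("dish",DISH,(.515,-.25,.04),(.515,-.25,[-1.8,-1.4,-1.1]),.02),("pot",POT,(.49,.145,.09),(.49,.145,[-.6,0,.6]),.045)):
    V=[mask(c,n,near) for c in ims]; print([v[2] for v in V],[v[1].sum() for v in V])
    for sel in([0],[1],[0,1]): 
        r=fit([V[i][:2] for i in sel],parts,v0,z); print(n,sel,r[0].round(4),round(r[1],3))
    for (c,im),v in zip(ims.items(),V):
        e=(render(v[0],parts,T3(r[0],z))>.5).astype(np.uint8); cv2.drawContours(im,cv2.findContours(e,0,2)[0],-1,(0,255,0),1)
        cv2.drawContours(im,cv2.findContours(v[1].astype(np.uint8),0,2)[0],-1,(0,0,255),1)
cv2.imwrite("pics/f1.png",np.hstack([cv2.resize(ims["scene"][110:300,120:380],None,fx=1.5,fy=1.5),cv2.resize(ims["side"][100:290,170:430],None,fx=1.5,fy=1.5)]))
print(bot.sense()["time"])
E
```

```text
[np.float64(5.3), np.float64(3.5)] [np.float64(2002.0), np.float64(2552.0)]
dish [0] [ 0.5172 -0.2583 -2.1805] 0.034
dish [1] [ 0.5142 -0.2569 -2.1699] 0.026
dish [0, 1] [ 0.5158 -0.2576 -2.1798] 0.039
[np.float64(6.1), np.float64(1.0)] [np.float64(6666.0), np.float64(4079.0)]
pot [0] [0.4931 0.1295 0.203 ] 0.026
pot [1] [0.4915 0.1359 0.2113] 0.064
pot [0, 1] [0.4922 0.1301 0.1999] 0.047
1.4
```

View pics/f1.png

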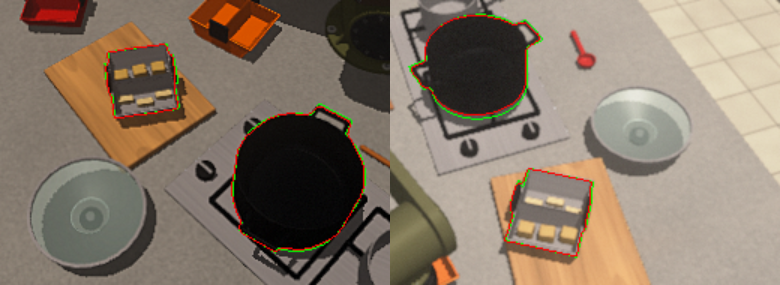

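The fit is good, and the potato positions confirm the heading: dish (0.5155, −0.2576), yaw −125°; pot (0.492, 0.131). Next I'll search for a feasible lug, lean and pour heading.

```bash
cat >> h.py <<'E'
DP=np.array([.5155,-.2576,.02]); DY=-2.178; POTC=np.array([.4925,.1305])
GO=bot.grasp_offset; LIP=np.array([.085,0,.045])
def tool(Rd,Pd,s,a,f,up=.001):
    """TCP pose holding lug s(+1 a,-1 b) of dish at (Rd,Pd), lean a towards -x, flip f"""
    z=np.array([np.sin(a),0,-np.cos(a)]); y=np.array([0,f,0.]); Rt=Rd@np.column_stack([np.cross(y,z),y,z])
    g=Pd+Rd@np.array([0,s*.068,.067+up])
    return g+GO*Rt[:,2], Rn.from_matrix(Rt).as_quat()
def dishR(phi,th): return (Rn.from_euler('z',phi)*Rn.from_euler('y',th)).as_matrix()
def pour(phi,th,lipz,back=.035):
    R=dishR(phi,th); d=np.array([np.cos(phi),np.sin(phi)])
    return R, np.array([*(POTC-back*d),lipz])-R@LIP
E
cat > search.py <<'E'
from h import *
lo=np.array([-3.03,-.79,.23,-1.04,0,-2.55]);hi=np.array([3.03,2.21,2.52,4.18,3.07,2.55])
out=[]
for s in(1,-1):
  for f in(1,-1):
    for a in np.radians([-20,0,20,35,50,60]):
      q0=bot.inverse_kinematics(*tool(dishR(DY,0),DP,s,a,f))
      if q0 is None: continue
      for phi in np.radians(np.arange(-180,180,20)):
        qs=[q0]
        for th,z in((0,.28),(65,.18),(90,.18),(115,.18)):
          q=bot.inverse_kinematics(*tool(*pour(phi,np.radians(th),z),s,a,f))
          if q is None: break
          qs.append(q)
        if len(qs)<5: continue
        Q=np.array(qs); mar=np.minimum(Q-lo,hi-Q).min(); st=np.abs(np.diff(Q,axis=0))
        out.append((st[1:].max(),st[0].max(),mar,s,f,np.degrees(a),np.degrees(phi)))
print(len(out))
out=[o for o in out if o[2]>.1]
for o in sorted(out,key=lambda o:max(o[0],.6*o[1]))[:22]: print(np.round(o,2))
E
time python3 search.py
```

```text
147
[  0.64   0.84   0.31  -1.     1.   -20.   -40.  ]
[  0.64   0.83   0.45  -1.     1.     0.   -40.  ]
[  0.67   0.9    0.48  -1.     1.   -20.   -60.  ]
[  0.73   0.98   0.45   1.     1.   -20.   -40.  ]
[  0.75   1.     0.29   1.     1.   -20.   -20.  ]
[  0.77   1.21   0.38  -1.     1.    35.   -20.  ]
[  0.78   0.82   0.13  -1.     1.   -20.   -20.  ]
[  0.79   0.99   0.53   1.     1.     0.   -40.  ]
[  0.79   0.88   0.6   -1.     1.    20.   -40.  ]
[  0.8    1.     0.43   1.     1.    20.   -20.  ]
[  0.81   1.12   0.23  -1.     1.     0.   -20.  ]
[  0.81   0.99   0.33   1.     1.     0.   -20.  ]
[  0.82   0.92   0.66  -1.     1.     0.   -60.  ]
[  0.82   1.27   0.39  -1.     1.    20.   -20.  ]
[   0.82    0.85    0.16   -1.      1.     60.   -100.  ]
[  0.84   0.95   0.6    1.     1.   -20.   -60.  ]
[   0.85    0.87    0.26   -1.      1.     50.   -100.  ]
[  0.86   0.95   0.61  -1.     1.   -20.   -80.  ]
[  0.88   1.04   0.44   1.     1.    35.   -20.  ]
[ 0.88  1.24  0.24  1.    1.   50.    0.  ]
[  0.91   1.02   0.65   1.     1.    20.   -40.  ]
[  0.91   0.96   0.16  -1.     1.    60.   -80.  ]
real	0m1.629s
user	0m1.052s
sys	0m0.066s
```

```bash
cat > fk.py <<'E'
from h import *
A=[];B=[]
for r in np.linspace(.35,.7,8):
  for z in(.1,.3,.45):
    for t in(-.3,0,.3,.8):
      y=-.0; zt=np.array([np.sin(t),0,-np.cos(t)]); 
      for yy in(1,-1):
        yv=np.array([0,yy,0.]); q=bot.inverse_kinematics([r,0,z],Rn.from_matrix(np.column_stack([np.cross(yv,zt),yv,zt])).as_quat())
        if q is None or abs(q[3])>.02: continue
        a1=q[1];a2=a1+q[2];a3=a2+q[4]
        A+= [[1,0]+[np.sin(a1),np.cos(a1),np.sin(a2),np.cos(a2),np.sin(a3)],[0,1]+[np.cos(a1),-np.sin(a1),np.cos(a2),-np.sin(a2),np.cos(a3)]]; B+=[r,z]
A=np.array(A);x,res,_,_=np.linalg.lstsq(A,np.array(B),rcond=None); print(len(A),x.round(3),np.abs(A@x-B).max())
np.save("fk.npy",x)
E
cat > cl.py <<'E'
from h import *
x=np.load("fk.npy")
def arm(q):
    e=lambda r,z: np.array([r*np.cos(q[0]),r*np.sin(q[0]),z])
    a1=q[1];a2=a1+q[2]
    sh=np.array([x[0],x[1]]); el=sh+x[2]*np.array([np.sin(a1),np.cos(a1)]); 
    w=el+x[4]*np.array([np.sin(a2),np.cos(a2)])+x[5]*np.array([np.cos(a2),-np.sin(a2)])
    return e(*el),e(*w)
D=np.vstack(DISH)
if __name__=="__main__":
  for s,a,phi in((1,20,-40),(-1,20,-40),(1,35,-20),(-1,35,-20),(1,50,0),(-1,50,-100),(1,35,-40),(-1,35,-40),(1,35,-60)):
    a,phi=np.radians([a,phi]); o=[]
    for th,z in((0,.28),(65,.18),(90,.18),(110,.18)):
      R,P=pour(phi,np.radians(th),z); t,qt=tool(R,P,s,a,1); q=bot.inverse_kinematics(t,qt)
      if q is None: o.append(None);continue
      el,w=arm(q); V=D@R.T+P; F=el+(w-el)*np.linspace(0,1,40)[:,None]
      o.append((round(min(np.linalg.norm(F[:,None]-V[None],axis=2).ravel()),2), w.round(2).tolist()))
    print(s,np.degrees([a,phi]).round(),o)
E
python3 fk.py; python3 cl.py
```

```text
148 [0.001 0.222 0.423 0.    0.447 0.041 0.271] 0.0002563292373017889
1 [ 20. -40.] [(np.float64(0.23), [0.4, 0.29, 0.54]), (np.float64(0.22), [0.64, 0.06, 0.45]), (np.float64(0.15), [0.71, 0.0, 0.35]), (np.float64(0.1), [0.74, -0.03, 0.25])]
-1 [ 20. -40.] [(np.float64(0.23), [0.31, 0.18, 0.54]), (np.float64(0.24), [0.55, -0.04, 0.45]), (np.float64(0.2), [0.62, -0.1, 0.35]), (np.float64(0.17), [0.65, -0.13, 0.25])]
1 [ 35. -20.] [(np.float64(0.21), [0.29, 0.26, 0.51]), (np.float64(0.21), [0.6, 0.13, 0.49]), (np.float64(0.14), [0.7, 0.09, 0.41]), (np.float64(0.07), [0.76, 0.07, 0.32])]
-1 [ 35. -20.] [(np.float64(0.22), [0.24, 0.13, 0.51]), (np.float64(0.22), [0.54, 0.0, 0.49]), (np.float64(0.17), [0.65, -0.04, 0.41]), (np.float64(0.13), [0.71, -0.06, 0.32])]
1 [50.  0.] [(np.float64(0.2), [0.2, 0.17, 0.47]), (np.float64(0.21), [0.52, 0.16, 0.51]), (np.float64(0.17), [0.65, 0.16, 0.46]), (np.float64(0.11), [0.73, 0.16, 0.38])]
-1 [  50. -100.] [(np.float64(0.19), [0.5, 0.42, 0.47]), (np.float64(0.24), [0.43, 0.09, 0.51]), (np.float64(0.25), [0.4, -0.04, 0.46]), (np.float64(0.25), [0.37, -0.12, 0.38])]
1 [ 35. -40.] [(np.float64(0.21), [0.36, 0.33, 0.51]), (np.float64(0.22), [0.6, 0.1, 0.49]), (np.float64(0.17), [0.69, 0.02, 0.41]), (np.float64(0.12), [0.73, -0.02, 0.32])]
-1 [ 35. -40.] [(np.float64(0.21), [0.27, 0.22, 0.51]), (np.float64(0.24), [0.51, -0.01, 0.49]), (np.float64(0.21), [0.59, -0.08, 0.41]), (np.float64(0.18), [0.64, -0.12, 0.32])]
1 [ 35. -60.] [(np.float64(0.21), [0.44, 0.37, 0.51]), (np.float64(0.25), [0.59, 0.06, 0.49]), (np.float64(0.21), [0.65, -0.04, 0.41]), (np.float64(0.17), [0.68, -0.1, 0.32])]
```

```bash
python3 - <<'E'
from cl import *
lo=np.array([-3.03,-.79,.23,-1.04,0,-2.55]);hi=np.array([3.03,2.21,2.52,4.18,3.07,2.55])
for s in(-1,1):
 for A in(25,35,45):
  for ph in(-50,-60,-70,-80,-90):
    a,phi=np.radians([A,ph]);o=[];Q=[bot.inverse_kinematics(*tool(dishR(DY,0),DP,s,a,1))]
    for th,z in((0,.28),(30,.26),(65,.18),(80,.18),(90,.18),(100,.18),(115,.18)):
      R,P=pour(phi,np.radians(th),z); q=bot.inverse_kinematics(*tool(R,P,s,a,1))
      if q is None: break
      el,w=arm(q); V=D@R.T+P; F=el+(w-el)*np.linspace(0,1,40)[:,None]
      Q.append(q); o.append(np.linalg.norm(F[:,None]-V[None],axis=2).min())
    if len(Q)<8: print(s,A,ph,"no");continue
    Q=np.array(Q); m=np.minimum(Q-lo,hi-Q)
    print(s,A,ph,"clear",round(min(o),2),"margin",m.min().round(2),"step",np.abs(np.diff(Q,axis=0)).max(1).round(2),"wristz",w[2].round(2))
    if (s,A,ph)==(-1,35,-70): print(Q.round(2))
E
```

```text
-1 25 -50 clear 0.18 margin 0.58 step [0.95 0.52 0.41 0.18 0.11 0.1  0.15] wristz 0.25
-1 25 -60 clear 0.21 margin 0.58 step [0.97 0.52 0.48 0.16 0.1  0.1  0.15] wristz 0.25
-1 25 -70 clear 0.22 margin 0.58 step [0.98 0.5  0.54 0.16 0.1  0.1  0.16] wristz 0.25
-1 25 -80 clear 0.22 margin 0.58 step [0.97 0.47 0.59 0.19 0.1  0.1  0.16] wristz 0.25
-1 25 -90 clear 0.22 margin 0.54 step [0.95 0.43 0.64 0.23 0.13 0.12 0.17] wristz 0.25
-1 35 -50 clear 0.19 margin 0.42 step [0.98 0.54 0.47 0.18 0.11 0.11 0.16] wristz 0.29
-1 35 -60 clear 0.21 margin 0.44 step [0.99 0.51 0.53 0.16 0.1  0.1  0.15] wristz 0.29
-1 35 -70 clear 0.21 margin 0.44 step [0.99 0.47 0.58 0.18 0.1  0.1  0.15] wristz 0.29
[[-0.25  0.52  1.67 -0.6   1.25  0.64]
 [ 0.74  0.14  1.64 -0.56  1.61  0.43]
 [ 0.43  0.    1.64 -0.09  1.51  0.09]
 [-0.    0.08  1.76  0.49  1.5  -0.43]
 [-0.15  0.18  1.75  0.67  1.64 -0.6 ]
 [-0.22  0.26  1.74  0.77  1.74 -0.68]
 [-0.28  0.35  1.73  0.86  1.84 -0.75]
 [-0.34  0.51  1.71  0.97  1.98 -0.83]]
-1 35 -80 clear 0.21 margin 0.44 step [0.97 0.44 0.61 0.21 0.12 0.1  0.15] wristz 0.29
-1 3
[... 1094 characters left out ...]
0.17] wristz 0.29
1 35 -70 clear 0.19 margin 0.44 step [0.97 0.49 0.59 0.21 0.13 0.12 0.17] wristz 0.29
1 35 -80 clear 0.21 margin 0.44 step [0.93 0.47 0.61 0.23 0.14 0.12 0.17] wristz 0.29
1 35 -90 clear 0.21 margin 0.44 step [0.88 0.45 0.62 0.25 0.15 0.13 0.17] wristz 0.29
1 45 -50 clear 0.14 margin 0.25 step [1.06 0.53 0.56 0.19 0.12 0.11 0.17] wristz 0.33
1 45 -60 clear 0.17 margin 0.28 step [1.02 0.5  0.59 0.21 0.13 0.12 0.17] wristz 0.33
1 45 -70 clear 0.19 margin 0.3 step [0.98 0.47 0.6  0.23 0.14 0.12 0.17] wristz 0.33
1 45 -80 clear 0.2 margin 0.3 step [0.93 0.45 0.6  0.25 0.15 0.13 0.18] wristz 0.33
1 45 -90 clear 0.2 margin 0.3 step [0.87 0.43 0.59 0.27 0.16 0.15 0.19] wristz 0.33
```

```bash
cat >> h.py <<'E'
S,AL,PHI,UP=-1,np.radians(35),np.radians(-70),.003
def st(tag):
    s=bot.sense(); print(tag,"t",round(s["time"],2),"pos",s["position"].round(4),"F",s["contact_force"].round(2),"M",s["ft_torque"].round(3),"w",round(s["gripper_width"],4),"g",round(s["grasp_force"],1)); return s
def go(R,P,rate=.15,thr=None):
    t,q=tool(R,P,S,AL,1,UP); return bot.servo_line(t,rate=rate,attitude=q,threshold=thr)
E
python3 - <<'E'
from h import *
t,q=tool(dishR(DY,0),DP,S,AL,1,UP); zt=Rn.from_quat(q).as_matrix()[:,2]
bot.move_gripper(.05)
bot.movep(t-.1*zt,q); st("pre")
print(bot.servo_line(t-.03*zt,rate=.12), bot.servo_line(t,rate=.05,threshold=4)); st("at")
im=[eyes.capture(c) for c in("scene","side","wrist")]
cv2.imwrite("pics/g1.png",np.hstack([cv2.resize(i,(390,292)) for i in (im[2],im[1])]))
E
```

```text
pre t 3.77 pos [ 0.486  -0.1814  0.1567] F [-0.05  0.58  0.04] M [ 0.203 -0.206  0.056] w 0.0502 g 0.0
False False
at t 5.26 pos [ 0.4536 -0.2277  0.0747] F [-0.14  0.75 -0.51] M [ 0.177 -0.249 -0.011] w 0.05 g 0.0
```

View pics/g1.png

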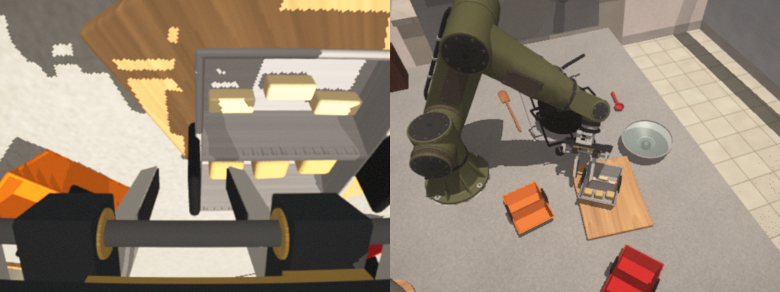

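The lug (left, around (195,165) in the wrist view) sits centred between the open fingers, with the potatoes in the lower row. Next I'll close and lift a little.

```bash
python3 - <<'E'
from h import *
bot.move_gripper(0); st("shut"); bot.pause(.3); st("shut+")
R=dishR(DY,0); go(R,DP+[0,0,.03],.06); bot.pause(.2); st("30mm")
bot.pause(.4); st("30mm+")
im=[eyes.capture(c) for c in("scene","side","wrist")]
cv2.imwrite("pics/g2.png",np.hstack([im[2][:,:400],cv2.resize(im[1][180:300,220:345],(400,384))]))
E
```

```text
shut t 6.13 pos [ 0.4537 -0.2277  0.0746] F [2.05 0.52 0.2 ] M [ 0.246 -0.399  0.146] w 0.0082 g 30.0
shut+ t 6.43 pos [ 0.4536 -0.2277  0.0746] F [ 1.15 -0.27 -1.22] M [ 0.213 -0.472  0.207] w 0.0078 g 30.0
30mm t 7.28 pos [ 0.4533 -0.2276  0.1043] F [-0.36  0.5  -4.42] M [ 0.731 -0.233  0.001] w 0.008 g 30.0
30mm+ t 7.68 pos [ 0.4535 -0.2277  0.1046] F [-0.86 -0.07 -3.88] M [ 0.737 -0.176 -0.039] w 0.0079 g 30.0
```

View pics/g2.png

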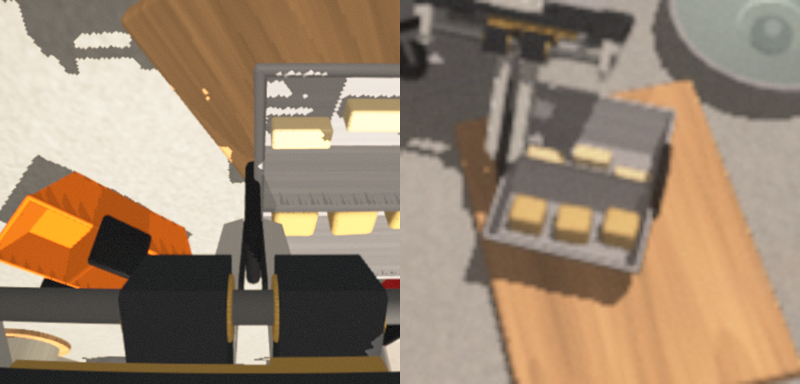

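```bash
cat >> h.py <<'E'
def wt(n=10,dt=.04):
    f=[]
    for _ in range(n): bot.pause(dt); f.append(bot.sense()["contact_force"])
    return np.mean(f,0)
def fit6(views,R,P,v0=(0,0)):
    """slip in hand: roll about dish x, tip about dish y at the grip point -> (roll, tip, cost)"""
    g=np.array([0,S*.068,.067])
    def T(v):
        Q=Rn.from_euler('xy',v).as_matrix(); return lambda X:((X-g)@Q.T+g)@R.T+P
    c=lambda v:sum(1-np.minimum(m,r).sum()/np.maximum(m,r).sum() for k,m in views for r in[render(k,DISH,T(v))])
    r=minimize(c,v0,method='Nelder-Mead',options=dict(initial_simplex=[v0,(v0[0]+.1,v0[1]),(v0[0],v0[1]+.1)],xatol=2e-3,fatol=1e-4))
    return np.degrees(r.x).round(1),round(r.fun/len(views),3),T(r.x)
E
python3 - <<'E'
from h import *
go(dishR(DY,0),DP+[0,0,.2],.12)
R,P=pour(PHI,0,.30); go(R,P,.11); st("over"); print(wt().round(2))
im={c:eyes.capture(c) for c in("scene","side")}
ctr=P+R@[0,0,.03]
for c in im:
    try:
        m=mask(c,"dish",ctr); r=fit6([m[:2]],R,P); print(c,m[2],m[1].sum(),r[:2])
        e=(render(m[0],DISH,r[2])>.5).astype(np.uint8); cv2.drawContours(im[c],cv2.findContours(e,0,2)[0],-1,(0,255,0),1)
    except Exception as x: print(c,x)
cv2.imwrite("pics/o1.png",np.hstack([cv2.resize(i,(400,300)) for i in im.values()]))
E
```

```text
over t 13.58 pos [0.3913 0.2098 0.3096] F [-0.31  0.36 -4.13] M [ 0.577  0.441 -0.024] w 0.0078 g 30.0
[ 0.07 -0.28 -4.13]
scene 3.7 5186.0 (array([0.6, 1.6]), np.float64(0.063))
side 0.4 1884.0 (array([-1.2,  1.3]), np.float64(0.133))
```

View pics/o1.png

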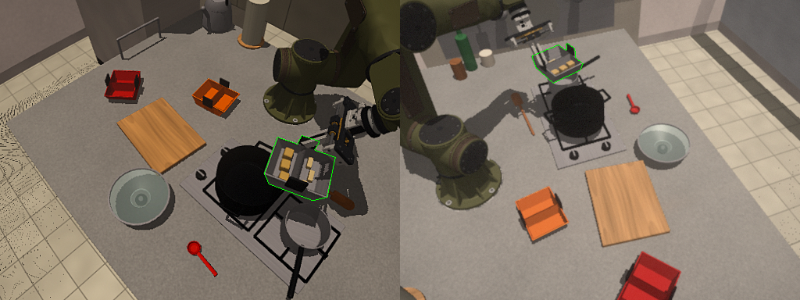

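```bash
cat > tip.py <<'E'
import sys
from h import *
def tip(th0,th1,step,base=None):
    W=[]
    for th in np.arange(th0,th1+.01,step):
        go(*pour(PHI,np.radians(th),.178),rate=.03); w=wt(12,.03)[2]; W.append(w)
        base=w if base is None else base
        print(th,round(w,2),end=" | ")
        if w-base>.42: print("DROP"); break
        base=.7*base+.3*w
    st("end"); return th,base
E
python3 - <<'E'
from tip import *
for th,z in((30,.26),(62,.19)): go(*pour(PHI,np.radians(th),z),rate=.09)
th,b=tip(70,88,3)
im=eyes.capture("side"); i2=eyes.capture("scene")
cv2.imwrite("pics/t1.png",np.hstack([cv2.resize(im[40:190,120:320],(400,300)),cv2.resize(i2[120:320,220:480],(390,300))]))
print(b)
E
```

```text
70.0 -4.17 | 73.0 -4.16 | 76.0 -4.45 | 79.0 -4.11 | 82.0 -4.24 | 85.0 -4.26 | 88.0 -4.1 | end t 20.75 pos [0.419  0.1336 0.2526] F [ 0.11  0.49 -2.81] M [-1.224 -0.206  0.038] w 0.0077 g 30.0
-4.188138958122888
```

View pics/t1.png

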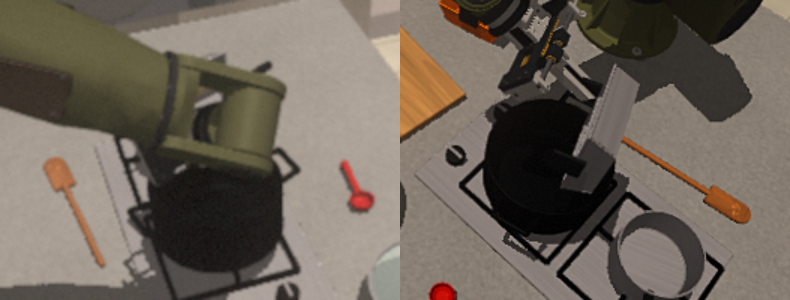

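The side view is blocked by the forearm. In scene the dish is tipped over the pot and nothing shows in the pot yet. I'll go on in small steps and look with the wrist camera.

```bash
python3 - <<'E'
from tip import *
w=wt(12,.03)[2]; print("now",w)
th=88
if w<-3.75: th,b=tip(90.5,103,2.5,-4.19)
im=eyes.capture("wrist"); i2=eyes.capture("scene")
for c in("wrist","scene"): print(c,[(np.round(d["centre"],3).tolist(),round(d["p"],2)) for n in("potato0","parsnip0") for d in spotter.recognise(c,n)])
cv2.imwrite("pics/t2.png",np.hstack([cv2.resize(im,(400,300)),cv2.resize(i2[120:320,220:480],(390,300))]))
print(th)
E
```

```text
now -4.3409599304476005
90.5 -4.18 | 93.0 -3.24 | DROP
end t 22.57 pos [0.4212 0.1275 0.2517] F [ 0.08 -0.74 -3.02] M [-1.078 -0.238  0.043] w 0.0077 g 30.0
wrist [([0.507, 0.2, 0.285], 0.73), ([0.509, 0.2, 0.286], 0.79), ([0.475, 0.185, 0.287], 0.73), ([0.278, 0.379, 0.01], 0.26)]
scene [([0.521, 0.184, 0.326], 0.57), ([0.545, 0.122, 0.075], 0.48), ([0.475, 0.086, 0.075], 0.46)]
93.0
```

View pics/t2.png

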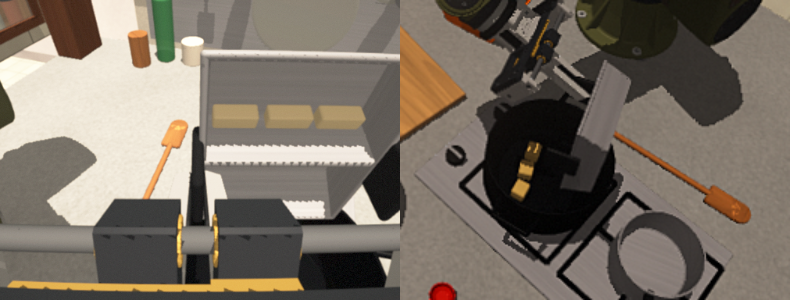

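All three potatoes are in the pot, at about (528,170) in the right crop. The three sticks still lie on the ridge in the wrist view, at about (290,117). Now I'll tip back and set the dish down on the board.

```bash
python3 - <<'E'
from h import *
for th,z,r in((75,.182,.05),(62,.19,.06),(30,.26,.08),(0,.30,.08)): go(*pour(PHI,np.radians(th),z),rate=r)
R=dishR(DY,0)
go(R,DP+[0,0,.2],.11); go(R,DP+[0,0,.03],.1); print(wt().round(2)); st("above")
im={c:eyes.capture(c) for c in("scene","side")}
for c in im:
    try: m=mask(c,"dish",DP+[0,0,.06]); print(c,m[2],m[1].sum(),fit6([m[:2]],R,DP+[0,0,.03])[:2])
    except Exception as x: print(c,x)
cv2.imwrite("pics/b1.png",np.hstack([cv2.resize(im["scene"][90:240,120:320],(400,300)),cv2.resize(im["side"][170:320,200:400],(400,300))]))
E
```

```text
[-0.02  0.2  -3.46]
above t 31.9 pos [ 0.4535 -0.2276  0.1046] F [ 0.63 -0.24 -3.11] M [ 0.613 -0.204  0.044] w 0.0077 g 30.0
scene 6.6 1304.0 (array([ 1.4, 19.9]), np.float64(0.352))
side 0.3 2522.0 (array([-1.7,  0.8]), np.float64(0.08))
```

View pics/b1.png

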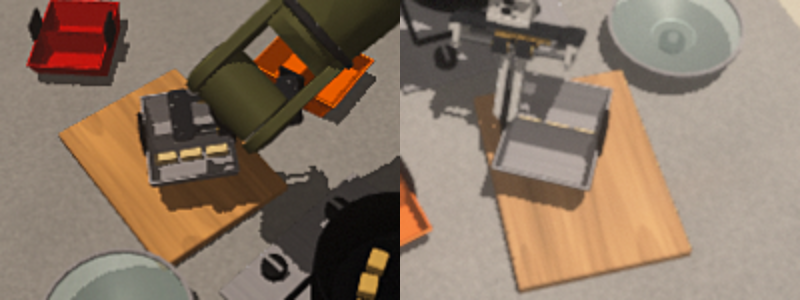

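The dish hangs level above the board with its parsnips in the far section, at about (190,153) in the left crop. I'll lower it, release and retreat along the tool axis.

```bash
python3 - <<'E'
from h import *
R=dishR(DY,0)
print(go(R,DP+[0,0,.008],.04), go(R,DP+[0,0,-.004],.012,2.0)); s=st("down")
bot.move_gripper(.05); st("open"); bot.pause(.2)
t,q=s["position"],s["tcp_rot"]; zt=Rn.from_quat(q).as_matrix()[:,2]
bot.servo_line(t-.12*zt,rate=.1); bot.servo_line(t-.12*zt+[0,0,.15],rate=.2)
bot.move_joints([-1.2,.3,1.521,0,1.321,-.067]); bot.pause(.5); st("away")
im={c:eyes.capture(c) for c in("scene","side")}
V=[mask(c,"dish",DP+[0,0,.03]) for c in im]; print(fit([v[:2] for v in V],DISH,(*DP[:2],[DY]),.02))
V=[mask(c,"pot",(.49,.13,.1)) for c in im]; print(fit([v[:2] for v in V],POT,(*POTC,[.2]),.045))
cv2.imwrite("pics/e1.png",np.hstack([cv2.resize(im["scene"][90:290,120:390],(432,320)),cv2.resize(im["side"][80:280,160:390],(368,320))]))
E
```

```text
False True
down t 33.48 pos [ 0.4535 -0.2276  0.0746] F [0.69 1.17 6.04] M [-0.069 -0.032  0.048] w 0.008 g 30.0
open t 34.29 pos [ 0.4529 -0.2274  0.0738] F [0.34 0.28 0.73] M [ 0.173 -0.209  0.035] w 0.0499 g 0.0
away t 38.88 pos [ 0.233  -0.4981  0.2054] F [-0.4  -0.06  0.21] M [-0.001  0.009  0.013] w 0.0502 g 0.0
(array([ 0.51553705, -0.25761045, -2.17816386]), np.float64(0.04045948416061368))
(array([0.49071745, 0.12927016, 0.2088916 ]), np.float64(0.05789800338901918))
```

View pics/e1.png

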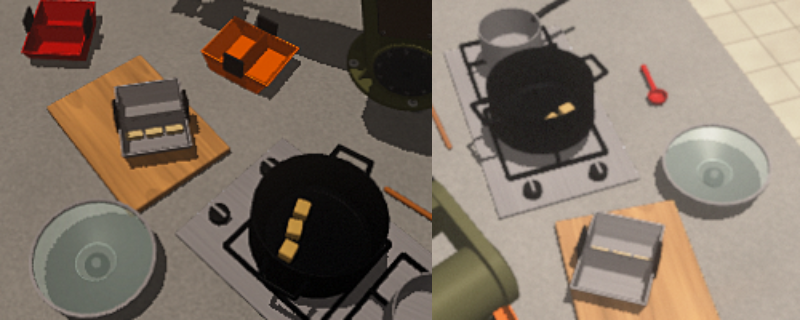

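The final view shows three potatoes in the pot, at about (295,230). The dish stands upright on the board holding three sticks, at about (157,132), and nothing else has moved.

```bash
python3 -c "
from plant import bot
print(bot.close_job())"
```

```text
the job is handed in; nothing more can be done
None
```

The job is done and handed in at about 39 s: all three potatoes are in the pot, and the dish is back upright on the chopping board with all three parsnip sticks. The pot and the other items looked undisturbed in the last pictures.

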